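Reset the espresso tool caddy on a shared cafe-bakery counter

TASK

Put the four espresso tools back in their caddy, each in its own place: the tamper down in the wide round well, the needle tool down in the narrow well, the dosing funnel over the post, narrow end down, and the grinder brush lying in its two saddles, centred between them. Set each one down rather than dropping it, and do not knock any of them over. Leave the baker's cookie stamp and pastry brush where they lie.

Things in the scene. Friction and masses are not known exactly. Their poses are not given: they have to be found in the camera images.
- tamper: espresso tamper (belongs in the caddy): flat steel foot 58 mm across, with a dark wooden handle standing on it; 80 mm tall, about 350 g. Starts upright. Origin: centre of the underside, z up. Take it by the handle, a plain 35 mm cylinder from 42 to 70 mm above the underside.
- needle_tool: needle distribution tool standing in its protective cap (belongs in the caddy; the two stay together): round black cap 40 mm across and 16 mm high at the bottom, slim straight aluminium handle 28 mm in diameter from 28 to 83 mm above the underside; 83 mm tall, about 140 g. Starts upright. Origin: centre of the underside, z up.
- funnel: dosing funnel (belongs in the caddy): steel ring open at top and bottom, 40 mm tall, outside 66 mm in diameter from 13 mm up to the top, stepped in to 58 mm at the lower 10 mm, walls 4 mm (bore 50 mm at the bottom), about 110 g. Starts narrow end down. Origin: centre of the underside, z up.
- brush: grinder brush (belongs in the caddy): lying flat, 130 mm long, 16 mm thick; flat brown wooden handle 22 mm wide with a narrow black bristle head, 30 mm at the widest; about 50 g. Origin: middle of its length, on the underside; x along it towards the bristles, z up. The origin's place on the handle is also where to grip it, across its width.
- stamp: cookie stamp, a baker's tool that looks like the tamper but does not belong: thick terracotta disc 62 mm across with a pale wooden ball knob, 58 mm tall. Origin: centre of the underside.
- pastry_brush: pastry brush, a baker's tool that looks like the grinder brush but does not belong: lying flat, 150 mm long, 12 mm thick, pale wooden handle 20 mm wide, broad flat white bristle head 48 mm wide. Origin: middle of its length, on the underside; x towards the bristles.
- tamper_seat: the caddy's seat for the tamper: bamboo block 92 x 92 x 24 mm with the wider round well, 74 mm across, 16 mm deep. Origin: centre of the underside, 4 mm above the counter, z up; well floor 8 mm above it. The caddy is a fixed steel tray 200 x 300 mm, wall 20 mm high: at its far side three square blocks in a row, 94 mm apart, in any order; along its near side, 97 mm off, the brush rest.
- needle_seat: the caddy's seat for the needle tool: the same block with the narrower round well, 56 mm in diameter and 16 mm deep. Origin as for the tamper seat: centre of the underside, well floor 8 mm above it.
- funnel_post: the caddy's place for the dosing funnel: bamboo block 92 x 92 x 14 mm with a round post 34 mm in diameter and 20 mm high in its middle; the funnel is lowered over the post, narrow end down, and stands on the block's top. Origin: centre of the block's underside, 4 mm above the counter; z up; the block's top is 14 mm and the post's top 34 mm above the origin.
- brush_rest: the caddy's rest for the grinder brush: bamboo plate 80 (x) by 280 mm (y), 8 mm thick, with two saddles 12 mm thick at y = -42 and +42 mm. Each has a notch 48 mm wide across x, floor 34 mm above the origin, cheeks up to 50 mm. The brush lies along y in both notches, either way round; fingers fit between the saddles. Origin: centre of the plate's underside, 4 mm above the counter.
There are look-alikes about, which are no part of the job. What is shaped like the needle_tool but purple is not meant.

How it is judged:
By the outcome, as a careful person would: the job done as asked, in the order asked, and still so for the second after the job is handed in, with the robot touching nothing.
It also fails if it takes over 112 s, if anything falls off the work surface, if the arm or the gripper's body presses on something with over 40 N, if the wrist force passes 120 N, or if a joint passes its speed limit or range.

ROBOT

A 6-joint arm with a two-finger parallel gripper is mounted at the origin on the work surface. World frame = base frame: x ahead of the robot, y to its left, z up, the work surface at z = 0. Lengths are in mm, angles in rad, forces in N, time in s.
With the tool pointing down it reaches from about 300 to 825 mm from the base axis. Payload 5.4 kg.
Tool frame: the origin (TCP) lies midway between the tips of the shut fingers; the grasp point (between the pads) lies 19 mm behind it (robot.pinch_z is the distance from the TCP to the grasp point, in mm); z points along the fingers, y is the direction in which the jaws open and shut (so a half turn about z gives the same grasp; the last joint's range is limited). The gripper opens to 92 mm and grips with 3 to 60 N. Pads are 20 mm wide; open, the fingers measure 128 mm over their backs; the gripper's body (75 mm by 189 mm) begins 69 mm behind the grasp point.
Start: joints at [-1.393, 0.158, 1.597, -0, 1.386, -0.21], TCP at [217.413, -532.295, 214.601] pointing down, gripper open.
Joint ranges: [-2.91, 2.91], [-0.94, 2.29], [0.18, 2.7], [-1.29, 4.43], [0.17, 2.64], [-3, 3]. Speed limits (rad/s): [2.57, 2.57, 3.14, 3.14, 3.14, 3.14].

INTERFACE

Orientations are given as a unit quaternion [x, y, z, w].
In Python, from station import telemetry, eyes, order, robot gives the robot as it stands. The module is installed in compiled form; this text tells all that it offers.
- The arm moves only by the tool apply_moves, never from a script. Its argument "increments" is a list of rows, each a list of 5 numbers: the shift along the tool's x, y, z in m, then the turn about the tool's z in degrees, then the gripper command: -1 is fully open, 1 is shut, values between are in proportion. In form: [[x, y, z, roll, fingers], ...]. A call has 1 to 20 rows; each row shifts and turns the commanded pose from where the row before left it, along the tool's axes as they then stand; what a row does not reach is not made up. A row lasts 1/12 s, in which the tool goes at most 41.7 mm and 7.16 degrees, less where a joint would pass 70% of its speed; a pose out of reach is approached as far as the arm can. A call with a gripper value outside its range is refused whole. The fingers move at their own pace and stop on an object; "grip_force" is the grip in N (left out, the last holds). Time passes only in rows, so rows that do not move let the fingers close. It gives the time, the measured TCP pose, the force and the opening at its end, in the units of the state.
- telemetry.sense(): the state, without advancing time (a new reading comes with each control period).
- eyes.grab_frame(name): name is "scene" or "top" or "wrist"; returns a dict with "frame" (400x640x3 uint8, red, green, blue), "camera_matrix" (3x3 intrinsics, pixels), "camera_from_world" (4x4, takes a point from world to camera coordinates). Camera axes: x right, y up, looking along -z (the intrinsics and any distortion apply to the point x, -y, -z); pixel columns grow to the right and rows downward; lengths in mm; the calibration is good to about 2 mm. The wrist camera is an equidistant fisheye: a pixel r from the principal point sees the ray r / f radians off the axis. A picture is of the moment at which its call begins. There is no depth.
- order.close_job(): hands the job in, once; it reports no verdict.
The state is a dict: "time_s": time; "q": joint angles; "dq": joint speeds; "effort": joint torques, N m; "tcp_pos": TCP position; "eef_rot": TCP orientation; "contact_force": force on the tool from outside, world axes, zero at the start; "moment": the same for the moment, N m; "finger_gap": finger opening in mm.
Only numpy, scipy, OpenCV 4.12 (cv2) and the standard library are available. Lean on these libraries where they do the work, as an engineer would, in place of code of your own. Each camera call takes 0.05 s, during which the arm holds its last target. There are 200 camera calls.

## Working session

There is one attempt and no reset: what is moved stays moved. The work goes in short steps, Python scripts to look and compute and a tool call to move; the robot and the scene stay as the last step left them, time stands still between calls to the robot, and variables do not carry over. Pictures are saved under pics/ and viewed, about 12 in all and at most 16, crops included, and the job is handed in when it is done.

Besides the shell and the picture viewer there is one more tool, called after "Emit:" as name(argument=value, ...) on one line, values as JSON. apply_moves: Moves the arm, as the interface text tells. Its arguments: {"type":"object","properties":{"increments":{"type":"array","items":{"type":"array","items":{"type":"number"}}},"grip_force":{"type":"number"}},"required":["increments"]}

```bash
mkdir -p pics
cat > h.py <<'E'
import numpy as np, cv2, pickle
from station import telemetry, eyes, order, robot
def grab(n,save=None):
    f=eyes.grab_frame(n)
    if save:
        cv2.imwrite(f'pics/{save}.png',f['frame'][:,:,::-1]); pickle.dump(f,open(f'pics/{save}.pkl','wb'))
    return f
def load(s): return pickle.load(open(f'pics/{s}.pkl','rb'))
def ray(f,u,v,fish=False):
    K=np.array(f['camera_matrix']);T=np.array(f['camera_from_world'])
    x=(u-K[0,2])/K[0,0];y=(v-K[1,2])/K[1,1]
    if fish:
        r=np.hypot(x,y); d=np.array([np.sin(r)*x/max(r,1e-9),np.sin(r)*y/max(r,1e-9),np.cos(r)])
    else: d=np.array([x,y,1.])
    d=d*[1,-1,-1]; R=T[:3,:3]; return -R.T@T[:3,3], R.T@d
def at(f,u,v,z,fish=False):
    c,d=ray(f,u,v,fish); return (c+d*(z-c[2])/d[2]).round(1)
def proj(f,p,fish=False):
    K=np.array(f['camera_matrix']);T=np.array(f['camera_from_world'])
    q=(T[:3,:3]@np.array(p,float)+T[:3,3])*[1,-1,-1]
    if fish:
        t=np.arctan2(np.hypot(q[0],q[1]),q[2]);n=np.hypot(q[0],q[1])+1e-9;xy=q[:2]/n*t
    else: xy=q[:2]/q[2]
    return np.array([K[0,0]*xy[0]+K[0,2],K[1,1]*xy[1]+K[1,2]]).round(1)
E
python3 - <<'E'
from h import *
for n in ['scene','top','wrist']:
    f=grab(n,n+'0'); c,d=ray(f,320,200); print(n,c.round(),d.round(2),f['camera_matrix'],[k for k in f])
s=telemetry.sense(); print(s); print([a for a in dir(robot) if a[0]!='_'], robot.pinch_z)
import cv2
a=cv2.imread('pics/scene0.png');b=cv2.imread('pics/top0.png')
E
```

```text
scene [1314.  -76.  958.] [-0.68  0.06 -0.73] [[504.35701613   0.         315.95257446]
 [  0.         504.35701613 204.96162839]
 [  0.           0.           1.        ]] ['frame', 'camera_matrix', 'camera_from_world']
top [379.  -7. 944.] [ 0.11  0.01 -0.99] [[361.02638327   0.         326.06861771]
 [  0.         361.02638327 201.5405189 ]
 [  0.           0.           1.        ]] ['frame', 'camera_matrix', 'camera_from_world']
wrist [ 283. -505.  383.] [-0.24 -0.08 -0.97] [[309.70691629   0.         322.80818542]
 [  0.         309.70691629 198.18097273]
 [  0.           0.           1.        ]] ['frame', 'camera_matrix', 'camera_from_world']
{'time_s': 0.15, 'q': array([-1.39309717e+00,  1.58906963e-01,  1.59788029e+00, -4.29652327e-05,
        1.38618561e+00, -2.10086052e-01]), 'dq': array([-0.00152363,  0.0002883 , -0.0028451 , -0.00037092, -0.00015669,
        0.00163757]), 'effort': array([-5.36624120e-04, -3.85915017e+01, -3.22435105e+01,  7.00846966e-02,
        3.51858919e-02, -9.43637360e-05]), 'tcp_pos': array([ 217.32239935, -531.8564234 ,  213.87498089]), 'eef_rot': array([ 9.81260648e-01,  1.92683845e-01, -9.93737028e-06, -6.90357818e-04]), 'contact_force': array([-0.49658557,  0.08328255, -1.11422813]), 'moment': array([ 0.03350676, -0.00715428,  0.01973252]), 'finger_gap': 92.11203617195139}
['PlanningError', 'pinch_z'] 18.700000000000003
```

View pics/top0.png

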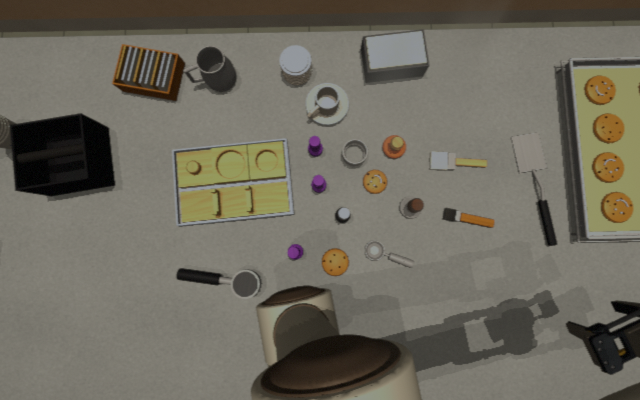

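View pics/scene0.png

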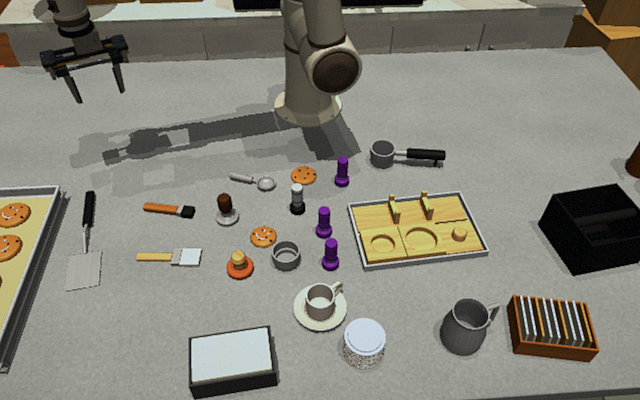

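Top view: espresso candidates are the tamper (413,205), needle tool with black cap and aluminium handle (343,214), funnel (355,153) and grinder brush (468,218). Look-alikes are the stamp (395,146), pastry brush (458,161), and purple tools (315,146), (318,183), (295,252). The caddy is at (233,181), with post, wide well and narrow well from left to right. Next I'll check close crops.

Run:
```python
from h import *
im=cv2.imread('pics/top0.png')
def crop(u0,v0,w,h,s,n,st=10):
    c=cv2.resize(im[v0:v0+h,u0:u0+w],None,fx=s,fy=s,interpolation=cv2.INTER_CUBIC)
    c=cv2.convertScaleAbs(c,alpha=1.3)
    for u in range(u0,u0+w,st):
        cv2.line(c,(int((u-u0+.5)*s),0),(int((u-u0+.5)*s),4 if u%50 else 12),(0,0,255),1)
        if u%20==0: cv2.putText(c,str(u),(int((u-u0+.5)*s)-10,16),0,.4,(0,0,255),1)
    for v in range(v0,v0+h,st):
        cv2.line(c,(0,int((v-v0+.5)*s)),(4,int((v-v0+.5)*s)),(0,0,255),1)
        if v%10==0: cv2.putText(c,str(v),(6,int((v-v0+.5)*s)+4),0,.4,(0,0,255),1)
    cv2.imwrite(f'pics/{n}.png',c)
crop(300,130,200,110,4,'c1'); crop(165,130,135,100,5.9,'c2')
```

```text
(no output)
```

View pics/c1.png

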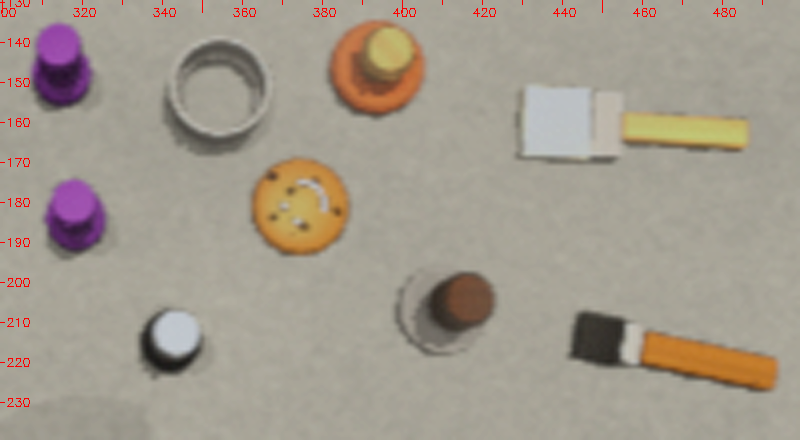

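View pics/c2.png

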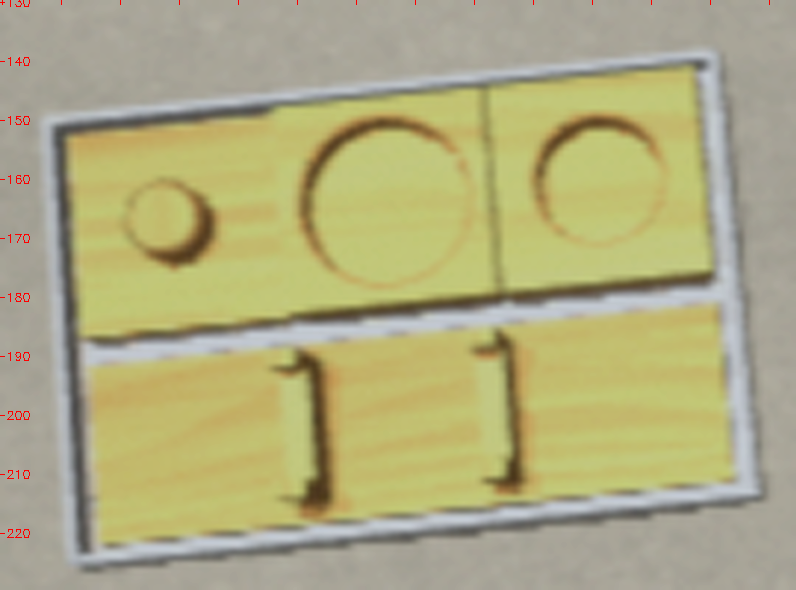

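c1 and c2 confirm the tools: funnel ring (354,152), needle top (344,213), tamper handle top (417,205), and brush from (493.6,222.6) to (443.4,213.4). They also show the post, wide well, narrow well and two saddles.

Run:
```python
from h import *
f=load('top0')
A=lambda x,y,z:at(f,300-.4+x/4,130-.4+y/4,z)
C=lambda x,y,z:at(f,165-.4+x/5.9,130-.4+y/5.9,z)
print('funnel',A(219,89,40),'needle',A(178,333,83),'tamper top',A(468,301,78),'foot',A(441,310,6))
b1,b0=A(575,335,12),A(776,372,12);print('brush',b0,b1,(b0+b1)/2,np.linalg.norm(b1-b0),np.degrees(np.arctan2(*(b1-b0)[1::-1])))
p,w,n=C(162,215,38),C(387,202,28),C(601,180,28)
print('post',p,'wide',w,'nar',n,np.linalg.norm((p-w)[:2]),np.linalg.norm((n-w)[:2]),np.linalg.norm((n-p)[:2]))
co=[C(*q,22) for q in [(42,120),(717,52),(762,492),(72,568)]];print(co,np.mean(co,0),[np.linalg.norm(co[i]-co[i-1]).round(1) for i in range(4)])
print('saddles',C(300,428,38),C(497,410,38))
d=(p-n)[:2];print('yaw row',np.degrees(np.arctan2(d[1],d[0])))
for a,b in((3,2),(0,1)): d=(co[a]-co[b]);print(np.degrees(np.arctan2(d[1],d[0])))
for nme,p in dict(n=(340,-10,0)).items(): pass
g=load('scene0')
for q in [A(219,89,40),A(178,333,83),A(468,301,78),p if 0 else C(162,215,38),w,n,(b0+b1)/2]: print(proj(g,q))
```

```text
funnel [599.9 -86.6  40. ] needle [441.1 -53.8  83. ] tamper top [ 457.  -229.4   78. ] foot [ 457.9 -230.     6. ]
brush [ 412.5 -443.1   12. ] [ 439.3 -314.6   12. ] [ 425.9  -378.85   12.  ] 131.26496105206448 78.2192477227256
post [572.4 328.   38. ] wide [578.2 233.5  28. ] nar [585.9 140.   28. ] 94.67782211267854 93.81652306496974 188.4840842087204
[array([619.6, 387.6,  22. ]), array([644. ,  89.3,  22. ]), array([448. ,  71.8,  22. ]), array([421.6, 370.2,  22. ])] [533.3   229.725  22.   ] [np.float64(198.8), np.float64(299.3), np.float64(196.8), np.float64(299.6)]
saddles [478.5 267.5  38. ] [484.4 183.4  38. ]
yaw row 94.10727460525713
95.05589973010375
94.67620369331037
[286.3 248.8]
[296.8 185.9]
[224.5 195.6]
[460.4 230.4]
[421.1 237.1]
[382.6 241.8]
[169.1 207.8]
```

Everything agrees with the given sizes (94 mm spacing, 131 mm brush, 200x300 tray). The plan is tool yaw 90°, so tool x = world y, tool y = world x and tool z = down. The order is tamper, needle, funnel, brush.

Emit:
apply_moves(increments=[[0, 0, 0, -6.8, -0.3], [0, 0, 0, -6.8, -0.3], [0, 0, 0, -6.8, -0.3], [0, 0, 0, -6.8, -0.3], [0, 0, 0, -6.8, -0.3], [0, 0, 0, -6.8, -0.3], [0, 0, 0, -6.8, -0.3], [0, 0, 0, -6.8, -0.3], [0, 0, 0, -6.8, -0.3], [0, 0, 0, -6.6, -0.3], [0, 0, 0, 0, -0.3]], grip_force=20)

```text
time_s: 1.07
tcp_pos: [217.4, -532.0, 214.2]
eef_rot: [0.706, 0.708, 0.0, -0.0]
contact_force: [0.1, 0.3, -0.9]
finger_gap: 59.7
```

Emit:
apply_moves(increments=[[0.0202, 0.016, 0.004, 0, -0.3], [0.0202, 0.016, 0.004, 0, -0.3], [0.0202, 0.016, 0.004, 0, -0.3], [0.0202, 0.016, 0.004, 0, -0.3], [0.0202, 0.016, 0.004, 0, -0.3], [0.0202, 0.016, 0.004, 0, -0.3], [0.0202, 0.016, 0.004, 0, -0.3], [0.0202, 0.016, 0.004, 0, -0.3], [0.0202, 0.016, 0.004, 0, -0.3], [0.0202, 0.016, 0.004, 0, -0.3], [0.0202, 0.016, 0.004, 0, -0.3], [0.0202, 0.016, 0.004, 0, -0.3], [0.0202, 0.016, 0.004, 0, -0.3], [0.0202, 0.016, 0.004, 0, -0.3], [0.0198, 0.016, 0.004, 0, -0.3], [0, 0, 0, 0, -0.3], [0, 0, 0, 0, -0.3], [0, 0, 0, 0, -0.3]])

```text
time_s: 2.57
tcp_pos: [457.0, -230.1, 154.6]
eef_rot: [0.708, 0.707, -0.0, 0.0]
contact_force: [-0.6, -1.0, -0.4]
finger_gap: 60.2
```

Run:
```python
from h import *
f=grab('wrist','w1'); print(telemetry.sense()['tcp_pos'])
print('tamper top',proj(f,(457.2,-229.6,80),1),'needle',proj(f,(441.1,-53.8,83),1),'tcp',proj(f,telemetry.sense()['tcp_pos'],1))
```

```text
[ 456.92408463 -230.41461786  154.77187466]
tamper top [321.4 206.7] needle [300.6  -7.7] tcp [320.4 242.8]
```

View pics/w1.png

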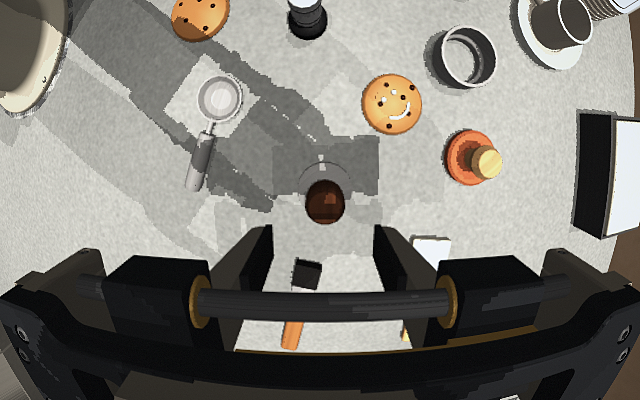

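The wrist view shows the tamper knob at (325,202), about 4 px from the prediction (1–2 mm), with the needle tool at (307,15) and the funnel at (465,57). I'll nudge by 1 mm, descend and grip.

Emit:
apply_moves(increments=[[0.001, 0.001, 0.02, 0, -0.3], [0, 0, 0.02, 0, -0.3], [0, 0, 0.02, 0, -0.3], [0, 0, 0.02, 0, -0.3], [0, 0, 0.018, 0, -0.3], [0, 0, 0.015, 0, -0.3], [0, 0, 0, 0, -0.3], [0, 0, 0, 0, 1], [0, 0, 0, 0, 1], [0, 0, 0, 0, 1], [0, 0, 0, 0, 1], [0, 0, 0, 0, 1], [0, 0, 0, 0, 1], [0, 0, 0, 0, 1], [0, 0, 0, 0, 1]], grip_force=20)

```text
time_s: 3.87
tcp_pos: [458.8, -229.4, 42.9]
eef_rot: [0.707, 0.707, -0.0, 0.001]
contact_force: [-2.1, 0.2, 6.8]
finger_gap: 34.2
```

Emit:
apply_moves(increments=[[0, 0, -0.005, 0, 1], [0, 0, -0.01, 0, 1], [0, 0, -0.02, 0, 1], [0, 0, -0.025, 0, 1], [0, 0, -0.025, 0, 1], [0, 0, -0.02, 0, 1], [0, 0, -0.01, 0, 1], [0, 0, 0, 0, 1], [0, 0, 0, 0, 1]], grip_force=30)

```text
time_s: 4.62
tcp_pos: [458.1, -228.3, 156.2]
eef_rot: [0.707, 0.707, 0.0, -0.0]
contact_force: [-0.3, -0.2, -4.7]
finger_gap: 34.5
```

Emit:
apply_moves(increments=[[0.01, 0.003, 0, 0, 1], [0.02, 0.005, 0, 0, 1], [0.028, 0.007, 0, 0, 1], [0.028, 0.007, 0, 0, 1], [0.028, 0.007, 0, 0, 1], [0.028, 0.007, 0, 0, 1], [0.028, 0.007, 0, 0, 1], [0.028, 0.007, 0, 0, 1], [0.028, 0.007, 0, 0, 1], [0.028, 0.007, 0, 0, 1], [0.028, 0.007, 0, 0, 1], [0.028, 0.007, 0, 0, 1], [0.028, 0.007, 0, 0, 1], [0.028, 0.007, 0, 0, 1], [0.028, 0.007, 0, 0, 1], [0.028, 0.007, 0, 0, 1], [0.028, 0.007, 0, 0, 1], [0.01, 0.004, 0, 0, 1], [0.003, 0.003, 0, 0, 1], [0, 0, 0, 0, 1]])

```text
time_s: 6.28
tcp_pos: [577.4, 234.8, 155.0]
eef_rot: [0.707, 0.708, -0.001, -0.001]
contact_force: [-0.3, -0.6, -3.9]
finger_gap: 34.7
```

Run:
```python
from h import *
f=grab('wrist','w2');s=telemetry.sense(); print(s['tcp_pos'],s['contact_force'],s['finger_gap'])
for n,p in dict(post=(571.1,327.4,38),wide=(578.6,233.7,28),nar=(586.3,140,28)).items(): print(n,proj(f,p,1))
```

```text
[577.42826998 233.86211862 155.29886755] [ 0.91267071  0.31956675 -3.6853898 ] 34.418094527440026
post [314.8  96.2]
wide [322.9 193.6]
nar [329.9 277.9]
```

View pics/w2.png

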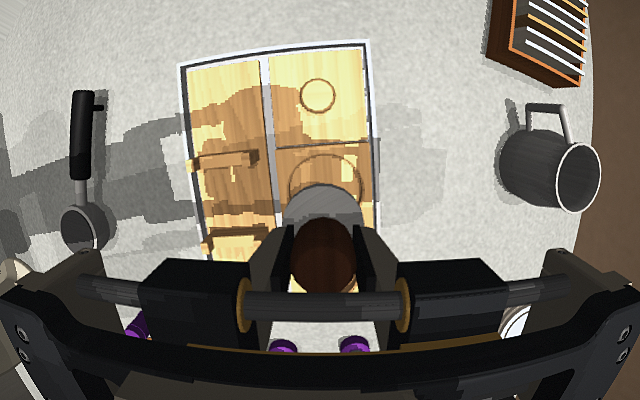

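The tamper hangs level. The post top is at (318,95) and the wide well centre near (325,185), within 2–3 px of the prediction. I'll shift x by +2 mm and lower.

Emit:
apply_moves(increments=[[0, 0.002, 0.01, 0, 1], [0, 0, 0.02, 0, 1], [0, 0, 0.02, 0, 1], [0, 0, 0.02, 0, 1], [0, 0, 0.015, 0, 1], [0, 0, 0.008, 0, 1], [0, 0, 0.003, 0, 1], [0, 0, 0.002, 0, 1], [0, 0, 0, 0, 1], [0, 0, 0, 0, 1]])

```text
time_s: 7.17
tcp_pos: [581.1, 234.4, 59.8]
eef_rot: [0.707, 0.707, 0.001, 0.001]
contact_force: [0.3, 0.3, -2.6]
finger_gap: 34.4
```

Emit:
apply_moves(increments=[[0, 0, 0.001, 0, 1], [0, 0, 0.001, 0, 1], [0, 0, 0.001, 0, 1], [0, 0, 0, 0, 1], [0, 0, 0, 0, 1]])

```text
time_s: 7.58
tcp_pos: [580.1, 234.5, 55.6]
eef_rot: [0.707, 0.707, -0.0, -0.0]
contact_force: [0.3, -0.2, -4.5]
finger_gap: 34.1
```

Emit:
apply_moves(increments=[[0, 0, 0.001, 0, 1], [0, 0, 0.001, 0, 1], [0, 0, 0, 0, 1], [0, 0, 0, 0, 1]])

```text
time_s: 7.92
tcp_pos: [580.4, 234.6, 54.9]
eef_rot: [0.707, 0.707, 0.0, 0.0]
contact_force: [-3.7, 0.4, 5.9]
finger_gap: 34.3
```

Contact is felt at the expected height, so I'll release, rise and look.

Emit:
apply_moves(increments=[[0, 0, 0, 0, 0.1], [0, 0, 0, 0, 0.0], [0, 0, 0, 0, -0.3], [0, 0, 0, 0, -0.3], [0, 0, 0, 0, -0.3], [0, 0, 0, 0, -0.3], [0, 0, -0.015, 0, -0.3], [0, 0, -0.025, 0, -0.3], [0, 0, -0.03, 0, -0.3], [0, 0, -0.03, 0, -0.3], [-0.028, -0.014, 0, 0, -0.3], [-0.028, -0.014, 0, 0, -0.3], [-0.028, -0.014, 0, 0, -0.3], [-0.028, -0.014, 0, 0, -0.3], [-0.028, -0.014, 0, 0, -0.3], [-0.028, -0.014, 0, 0, -0.3], [-0.028, -0.014, 0, 0, -0.3], [-0.028, -0.014, 0, 0, -0.3], [-0.028, -0.014, 0, 0, -0.3], [-0.028, -0.013, 0, 0, -0.3]])

```text
time_s: 9.58
tcp_pos: [440.4, -46.7, 153.7]
eef_rot: [0.707, 0.707, 0.0, 0.0]
contact_force: [0.1, 0.2, 0.4]
finger_gap: 59.8
```

Run:
```python
from h import *
f=grab('wrist','w3');s=telemetry.sense(); print(s['tcp_pos'],s['contact_force'],s['finger_gap'])
print('needle',proj(f,(441.1,-53.8,83),1))
g=grab('top','top3')
a=f['frame'][60:400,130:510];b=g['frame'][130:230,160:360]
c=np.zeros((580,760,3),np.uint8)
c[:340,:380]=a; c[:200,380:]=cv2.resize(b,None,fx=1.9,fy=2)[:, :380]
s=grab('scene','sc3')['frame'][180:280,330:500]; c[340:540,0:340]=cv2.resize(s,None,fx=2,fy=2)
cv2.imwrite('pics/m3.png',c[:,:,::-1])
```

```text
[438.97846222 -50.7385423  153.62473257] [ 1.25101329 -1.79886268 -0.66002161] 59.417951674631766
needle [322.  216.9]
```

View pics/m3.png

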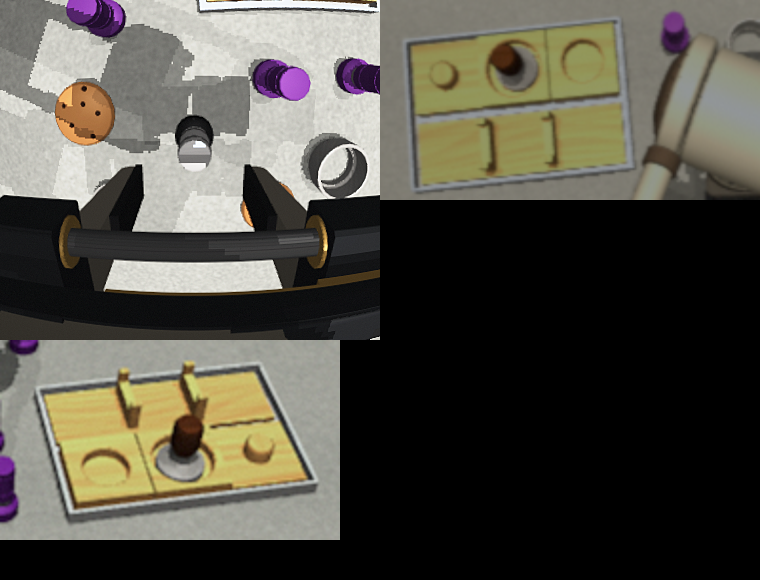

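Tamper upright in the wide well, in both the top and scene views. The needle tool with black cap is under the wrist, top at about (324,214), prediction (322,217). I'll correct y by −8 mm and descend.

Emit:
apply_moves(increments=[[-0.008, 0.001, 0.01, 0, -0.3], [0, 0, 0.02, 0, -0.3], [0, 0, 0.025, 0, -0.3], [0, 0, 0.025, 0, -0.3], [0, 0, 0.025, 0, -0.3], [0, 0, 0.013, 0, -0.3], [0, 0, 0.005, 0, -0.3], [0, 0, 0, 0, -0.3], [0, 0, 0, 0, 0], [0, 0, 0, 0, 0.2], [0, 0, 0, 0, 0.3], [0, 0, 0, 0, 0.35], [0, 0, 0, 0, 0.4], [0, 0, 0, 0, 1], [0, 0, 0, 0, 1], [0, 0, 0, 0, 1], [0, 0, 0, 0, 1]], grip_force=15)

```text
time_s: 11.15
tcp_pos: [442.5, -53.8, 31.2]
eef_rot: [0.707, 0.707, 0.0, 0.0]
contact_force: [-2.9, -0.3, 6.8]
finger_gap: 28.1
```

Emit:
apply_moves(increments=[[0, 0, -0.005, 0, 1], [0, 0, -0.01, 0, 1], [0, 0, -0.02, 0, 1], [0, 0, -0.025, 0, 1], [0, 0, -0.025, 0, 1], [0, 0, -0.02, 0, 1], [0, 0, -0.015, 0, 1], [0.005, 0.005, 0, 0, 1], [0.015, 0.012, 0, 0, 1], [0.022, 0.016, 0, 0, 1], [0.022, 0.016, 0, 0, 1], [0.022, 0.016, 0, 0, 1], [0.022, 0.016, 0, 0, 1], [0.022, 0.016, 0, 0, 1], [0.022, 0.016, 0, 0, 1], [0.022, 0.016, 0, 0, 1], [0.015, 0.012, 0, 0, 1], [0.005, 0.004, 0, 0, 1], [0, 0, 0, 0, 1], [0, 0, 0, 0, 1]], grip_force=25)

```text
time_s: 12.82
tcp_pos: [586.4, 140.3, 149.6]
eef_rot: [0.707, 0.707, -0.001, -0.001]
contact_force: [0.3, -1.0, -0.9]
finger_gap: 27.6
```

Run:
```python
from h import *
f=grab('wrist','w4');s=telemetry.sense(); print(s['tcp_pos'],s['contact_force'],s['finger_gap'])
for n,p in dict(post=(571.1,327.4,38),wide=(578.6,233.7,28),nar=(586.3,140,28)).items(): print(n,proj(f,p,1))
```

```text
[586.34976704 139.84710445 149.88111795] [ 0.14441357  0.50063629 -1.7136441 ] 27.58709442629052
post [304.9  -1.6]
wide [313.2  95.8]
nar [321.5 194.1]
```

View pics/w4.png

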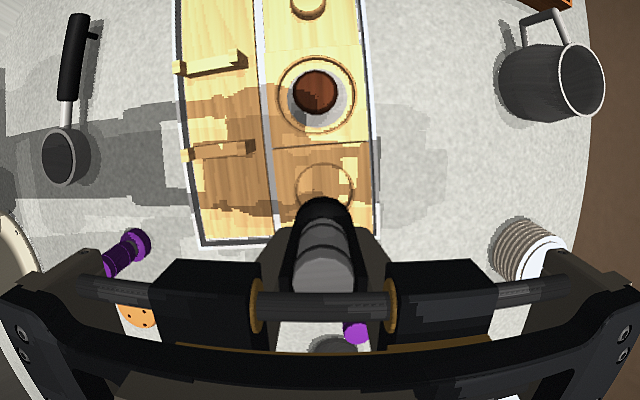

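Tamper handle (316,92) is centred in its rim (316,94). The needle tool is held upright over the narrow well (325,190). I'll lower it.

Emit:
apply_moves(increments=[[0, 0.001, 0.01, 0, 1], [0, 0, 0.02, 0, 1], [0, 0, 0.02, 0, 1], [0, 0, 0.02, 0, 1], [0, 0, 0.015, 0, 1], [0, 0, 0.01, 0, 1], [0, 0, 0.005, 0, 1], [0, 0, 0.002, 0, 1], [0, 0, 0, 0, 1], [0, 0, 0, 0, 1]])

```text
time_s: 13.7
tcp_pos: [589.0, 140.3, 49.6]
eef_rot: [0.707, 0.707, 0.001, 0.001]
contact_force: [-0.7, -0.7, -1.1]
finger_gap: 27.8
```

Emit:
apply_moves(increments=[[0, 0, 0.001, 0, 1], [0, 0, 0.001, 0, 1], [0, 0, 0.001, 0, 1], [0, 0, 0, 0, 1], [0, 0, 0, 0, 1]])

```text
time_s: 14.12
tcp_pos: [588.2, 140.5, 45.6]
eef_rot: [0.707, 0.707, -0.0, -0.0]
contact_force: [-0.4, -0.0, -1.5]
finger_gap: 27.4
```

Emit:
apply_moves(increments=[[0, 0, 0.001, 0, 1], [0, 0, 0.001, 0, 1], [0, 0, 0, 0, 1], [0, 0, 0, 0, 1]])

```text
time_s: 14.45
tcp_pos: [588.1, 140.4, 43.4]
eef_rot: [0.707, 0.707, -0.0, -0.0]
contact_force: [0.9, 0.1, -1.0]
finger_gap: 27.8
```

Emit:
apply_moves(increments=[[0, 0, 0.001, 0, 1], [0, 0, 0, 0, 1], [0, 0, 0, 0, 1]])

```text
time_s: 14.7
tcp_pos: [588.3, 140.4, 43.2]
eef_rot: [0.707, 0.707, 0.0, 0.0]
contact_force: [-2.4, -0.3, 4.4]
finger_gap: 27.4
```

Emit:
apply_moves(increments=[[0, 0, 0.001, 0, 1], [0, 0, 0, 0, 1], [0, 0, 0, 0, 1]])

```text
time_s: 14.95
tcp_pos: [588.4, 140.5, 43.2]
eef_rot: [0.707, 0.707, -0.0, 0.0]
contact_force: [-5.0, -0.0, 10.9]
finger_gap: 27.5
```

Seated. Release, rise, then go over to the funnel with the jaws fully open.

Emit:
apply_moves(increments=[[0, 0, -0.001, 0, 0.3], [0, 0, 0, 0, 0.1], [0, 0, 0, 0, -0.3], [0, 0, 0, 0, -0.3], [0, 0, 0, 0, -0.3], [0, 0, -0.015, 0, -0.3], [0, 0, -0.03, 0, -0.3], [0, 0, -0.032, 0, -0.3], [0, 0, -0.032, 0, -0.3], [-0.0275, 0.002, 0, 0, -1], [-0.0275, 0.002, 0, 0, -1], [-0.0275, 0.002, 0, 0, -1], [-0.0275, 0.002, 0, 0, -1], [-0.0275, 0.001, 0, 0, -1], [-0.0275, 0.001, 0, 0, -1], [-0.0275, 0.001, 0, 0, -1], [-0.0275, 0.001, 0, 0, -1], [-0.0065, 0, 0, 0, -1], [0, 0, 0, 0, -1]])

```text
time_s: 16.53
tcp_pos: [600.2, -87.8, 151.4]
eef_rot: [0.708, 0.706, -0.0, -0.0]
contact_force: [0.1, 0.8, 0.4]
finger_gap: 91.9
```

Run:
```python
from h import *
f=grab('wrist','w5');s=telemetry.sense(); print(s['tcp_pos'],s['contact_force'],s['finger_gap'])
print('funnel',proj(f,(599.9,-86.6,40),1))
for n,p in dict(nar=(586.3,140,28)).items(): print(n,proj(f,p,1))
g=grab('top','top5')['frame'];s=grab('scene','sc5')['frame']
c=np.zeros((600,640,3),np.uint8);c[:400]=f['frame'];c[400:,:290]=cv2.resize(g[130:230,160:305],None,fx=2,fy=2);c[400:,300:640]=cv2.resize(s[180:280,330:500],None,fx=2,fy=2)
cv2.imwrite('pics/m5.png',c[:,:,::-1])
```

```text
[600.14012432 -86.22348284 151.35640865] [0.4546166  0.95911272 0.61962258] 91.67364765703667
funnel [321.  195.2]
nar [306.5 -32.2]
```

View pics/m5.png

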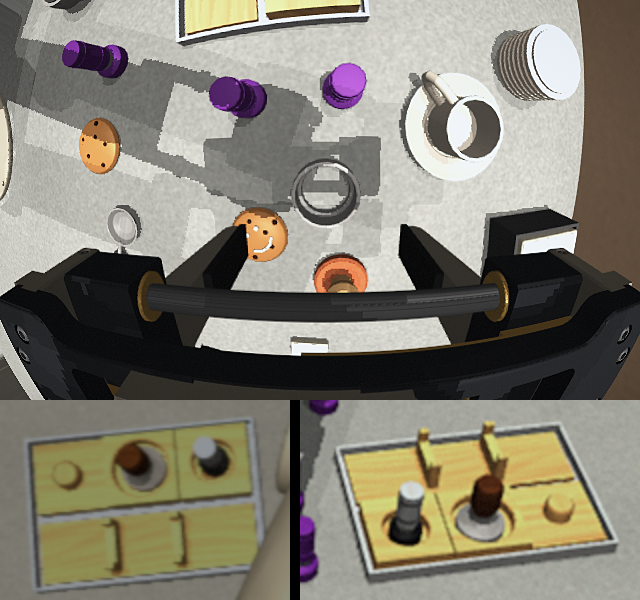

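The needle tool stands in the narrow well. The funnel ring centre is (325,192) against a prediction of (321,195). The cookie at (261,235) is near the left finger, so I'll turn the jaws 14° away from it for this grasp.

Emit:
apply_moves(increments=[[0.0015, 0.001, 0.01, 0, -1], [0, 0, 0.02, 7, -1], [0, 0, 0.02, 7, -1], [0, 0, 0.02, 0, -1], [0, 0, 0.02, 0, -1], [0, 0, 0.02, 0, -1], [0, 0, 0.015, 0, -1], [0, 0, 0.008, 0, -1], [0, 0, 0.004, 0, -1], [0, 0, 0, 0, -1], [0, 0, 0, 0, -0.6], [0, 0, 0, 0, -0.5], [0, 0, 0, 0, 0], [0, 0, 0, 0, 0], [0, 0, 0, 0, 0], [0, 0, 0, 0, 0]], grip_force=15)

```text
time_s: 18.02
tcp_pos: [602.1, -84.9, 15.5]
eef_rot: [0.788, 0.616, 0.001, 0.001]
contact_force: [0.2, -0.8, 2.6]
finger_gap: 64.3
```

Emit:
apply_moves(increments=[[0, 0, 0, 0, 1], [0, 0, -0.005, 0, 1], [0, 0, -0.015, 0, 1], [0, 0, -0.025, 0, 1], [0, 0, -0.03, 0, 1], [0, 0, -0.03, 0, 1], [0, 0, -0.025, 0, 1], [0, 0, -0.015, 0, 1], [0, 0, 0, -5, 1], [0, 0, 0, -5, 1], [0, 0, 0, -4, 1], [0, 0, 0, 0, 1]], grip_force=20)

```text
time_s: 19.02
tcp_pos: [600.6, -84.3, 159.2]
eef_rot: [0.706, 0.708, -0.0, -0.001]
contact_force: [0.7, -0.3, -1.3]
finger_gap: 63.6
```

Emit:
apply_moves(increments=[[0.01, 0, 0, 0, 1], [0.02, -0.001, 0, 0, 1], [0.027, -0.002, 0, 0, 1], [0.027, -0.002, 0, 0, 1], [0.027, -0.002, 0, 0, 1], [0.027, -0.002, 0, 0, 1], [0.027, -0.002, 0, 0, 1], [0.027, -0.002, 0, 0, 1], [0.027, -0.002, 0, 0, 1], [0.027, -0.002, 0, 0, 1], [0.027, -0.002, 0, 0, 1], [0.027, -0.002, 0, 0, 1], [0.027, -0.002, 0, 0, 1], [0.027, -0.002, 0, 0, 1], [0.027, -0.002, 0, 0, 1], [0.018, -0.002, 0, 0, 1], [0.01, -0.001, 0, 0, 1], [0.003, 0, 0, 0, 1], [0, 0, 0, 0, 1], [0, 0, 0, 0, 1]])

```text
time_s: 20.68
tcp_pos: [571.2, 326.6, 159.4]
eef_rot: [0.707, 0.707, -0.0, 0.0]
contact_force: [0.2, -0.3, -0.5]
finger_gap: 63.4
```

Run:
```python
from h import *
f=grab('wrist','w6');s=telemetry.sense(); print(s['tcp_pos'],s['eef_rot'],s['contact_force'],s['finger_gap'])
for n,p in dict(post=(571.1,327.4,38),wide=(578.6,233.7,28)).items(): print(n,proj(f,p,1))
t=s['tcp_pos'];print('funnel bottom centre',proj(f,t-[0,0,14],1),'top',proj(f,t+[0,0,26],1))
```

```text
[571.30845108 326.33418646 159.49538752] [ 7.07498900e-01  7.06714374e-01 -3.01507636e-04  9.44002627e-05] [ 0.62442503 -0.47525092 -0.92692799] 63.524851134418455
post [321.3 193. ]
wide [328.4 274.4]
funnel bottom centre [320.9 234.1] top [320.5 262. ]
```

View pics/w6.png

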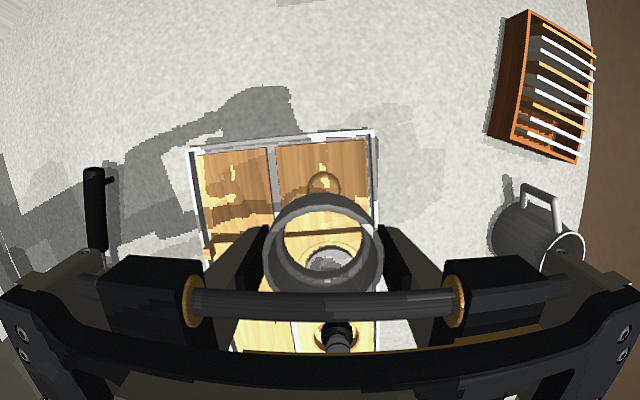

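Funnel held, rim around (323,247), post at (324,186). The fore-aft offset of the funnel in the jaws needs a closer look.

Run:
```python
from h import *
f=load('w6');t=np.array([572.3,327.0,159.5]);S=4
im=f['frame'][:,:,::-1].copy();x0,y0=235,160
c=cv2.resize(im[y0:y0+145,x0:x0+180],None,fx=S,fy=S,interpolation=cv2.INTER_CUBIC)
def circ(r,z,col,dy=0,base=t):
    P=np.array([(proj(f,base+[r*np.cos(a),r*np.sin(a)+dy,z],1)-[x0,y0]+.5)*S for a in np.linspace(0,2*np.pi,60)])
    cv2.polylines(c,[P.astype(int)],True,col,1)
circ(33,26,(0,0,255));circ(29,26,(0,0,255));circ(33,26,(0,255,0),5);circ(29,26,(0,255,0),5)
circ(17,0,(255,0,255),0,np.array([572.,327.4,38]));circ(17,0,(255,128,0),0,np.array([572,327.4,18]))
cv2.imwrite('pics/w6c.png',c)
```

```text
(no output)
```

View pics/w6c.png

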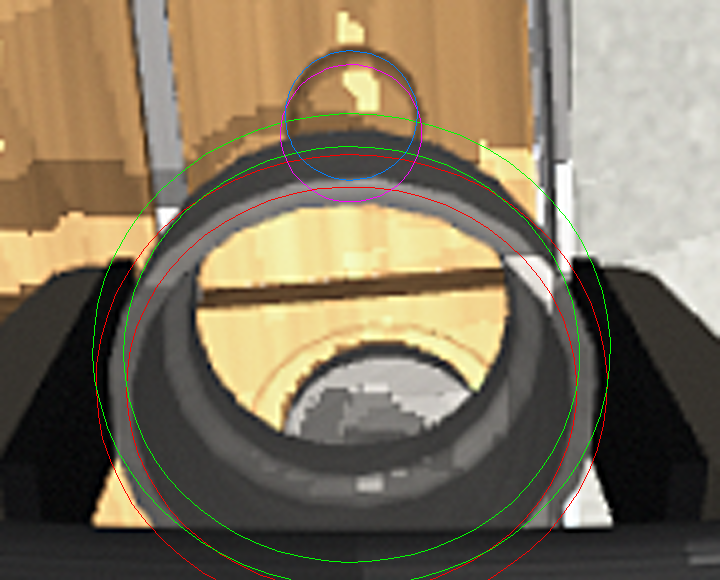

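The funnel is level in the jaws and lines up with the post in x (353 vs 353). It sits about 1.5 mm back in y, so I'll correct by +2 mm, then lower.

Emit:
apply_moves(increments=[[0.002, 0, 0.01, 0, 1], [0, 0, 0.02, 0, 1], [0, 0, 0.02, 0, 1], [0, 0, 0.02, 0, 1], [0, 0, 0.015, 0, 1], [0, 0, 0.01, 0, 1], [0, 0, 0.005, 0, 1], [0, 0, 0.003, 0, 1], [0, 0, 0.003, 0, 1], [0, 0, 0.003, 0, 1], [0, 0, 0, 0, 1], [0, 0, 0, 0, 1]])

```text
time_s: 21.73
tcp_pos: [571.5, 329.6, 51.1]
eef_rot: [0.707, 0.707, 0.0, 0.0]
contact_force: [-0.4, 0.3, -1.0]
finger_gap: 64.0
```

Emit:
apply_moves(increments=[[0, 0, 0.003, 0, 1], [0, 0, 0.003, 0, 1], [0, 0, 0.003, 0, 1], [0, 0, 0.002, 0, 1], [0, 0, 0, 0, 1], [0, 0, 0, 0, 1]])

```text
time_s: 22.23
tcp_pos: [570.9, 329.4, 39.3]
eef_rot: [0.707, 0.707, -0.0, -0.0]
contact_force: [0.1, -0.1, -0.8]
finger_gap: 63.8
```

The funnel is around the post with no contact. On to the block top.

Emit:
apply_moves(increments=[[0, 0, 0.002, 0, 1], [0, 0, 0.001, 0, 1], [0, 0, 0.001, 0, 1], [0, 0, 0, 0, 1], [0, 0, 0, 0, 1]])

```text
time_s: 22.65
tcp_pos: [571.0, 329.4, 35.5]
eef_rot: [0.707, 0.707, -0.0, -0.0]
contact_force: [-0.4, 0.0, -0.5]
finger_gap: 63.9
```

Emit:
apply_moves(increments=[[0, 0, 0.001, 0, 1], [0, 0, 0.001, 0, 1], [0, 0, 0, 0, 1], [0, 0, 0, 0, 1]])

```text
time_s: 22.98
tcp_pos: [571.3, 329.5, 33.7]
eef_rot: [0.707, 0.707, 0.0, 0.0]
contact_force: [-0.6, 0.6, -0.4]
finger_gap: 63.7
```

Emit:
apply_moves(increments=[[0, 0, 0.001, 0, 1], [0, 0, 0, 0, 1], [0, 0, 0, 0, 1]])

```text
time_s: 23.23
tcp_pos: [571.3, 329.6, 33.5]
eef_rot: [0.707, 0.707, 0.0, 0.0]
contact_force: [-3.2, -0.4, 5.6]
finger_gap: 63.6
```

Emit:
apply_moves(increments=[[0, 0, 0.001, 0, 1], [0, 0, 0, 0, 1], [0, 0, 0, 0, 1]])

```text
time_s: 23.48
tcp_pos: [571.4, 329.6, 33.5]
eef_rot: [0.707, 0.707, 0.0, 0.0]
contact_force: [-5.2, -1.3, 10.5]
finger_gap: 63.7
```

Emit:
apply_moves(increments=[[0, 0, -0.001, 0, -0.5], [0, 0, 0, 0, -0.7], [0, 0, 0, 0, -1], [0, 0, 0, 0, -1], [0, 0, 0, 0, -1], [0, 0, -0.01, 0, -1], [0, 0, -0.02, 0, -1], [0, 0, -0.03, 0, -1], [0, 0, -0.03, 0, -1], [0, 0, -0.03, 0, -1], [0, 0, -0.02, 0, -1], [0, 0, 0, 0, -1]])

```text
time_s: 24.48
tcp_pos: [574.4, 330.7, 179.8]
eef_rot: [0.707, 0.707, 0.005, 0.002]
contact_force: [1.2, 0.9, 1.0]
finger_gap: 91.6
```

Emit:
apply_moves(increments=[[-0.036, -0.008, 0, 0, -1], [-0.036, -0.008, 0, 0, -1], [-0.036, -0.008, 0, 0, -1], [-0.036, -0.008, 0, 0, -1], [-0.036, -0.008, 0, 0, -1], [-0.036, -0.008, 0, 0, -1], [-0.036, -0.008, 0, 0, -1], [-0.036, -0.008, 0, 0, -1], [-0.036, -0.008, 0, 0, -1], [-0.036, -0.008, 0, 0, -1], [-0.036, -0.008, 0, 0, -1], [-0.036, -0.008, 0, 0, -1], [-0.036, -0.008, 0, 0, -1], [-0.036, -0.008, 0, 0, -1], [-0.036, -0.008, 0, 0, -0.3], [-0.036, -0.008, 0, 0, -0.3], [-0.036, -0.008, 0, 0, -0.3], [-0.036, -0.008, 0, 0, -0.3], [-0.036, 0, 0, 0, -0.3], [0, 0, 0, 0, -0.3]])

```text
time_s: 26.15
tcp_pos: [425.8, -359.9, 171.8]
eef_rot: [0.709, 0.705, -0.001, 0.0]
contact_force: [0.2, -1.4, 0.2]
finger_gap: 59.8
```

Emit:
apply_moves(increments=[[-0.02, 0, 0, 0, -0.3], [-0.005, 0, 0, 0, -0.3], [0, 0, 0, 6, -0.3], [0, 0, 0, 5.8, -0.3], [0, 0, 0, 0, -0.3], [0, 0, 0, 0, -0.3]])

```text
time_s: 26.65
tcp_pos: [427.4, -378.6, 172.2]
eef_rot: [0.775, 0.632, 0.0, -0.0]
contact_force: [-0.6, 1.1, -0.1]
finger_gap: 59.5
```

Run:
```python
from h import *
f=grab('wrist','w7');s=telemetry.sense(); print(s['tcp_pos'],s['eef_rot'],s['contact_force'],s['finger_gap'])
b0,b1=np.array([412.5,-443.1,14]),np.array([439.3,-314.6,14])
print(proj(f,b0,1),proj(f,b1,1),proj(f,(b0+b1)/2,1))
g=grab('top','top7')['frame'];s=grab('scene','sc7')['frame']
c=np.zeros((600,640,3),np.uint8);c[:400]=f['frame'];c[400:,:290]=cv2.resize(g[130:230,160:305],None,fx=2,fy=2);c[400:,300:640]=cv2.resize(s[180:280,330:500],None,fx=2,fy=2)
cv2.imwrite('pics/m7.png',c[:,:,::-1])
```

```text
[ 427.42029814 -378.76119346  172.34048067] [ 7.74863905e-01  6.32128004e-01  6.39207282e-05 -3.32964057e-04] [-1.01539997 -0.0936223   0.49482591] 59.561266869773455
[320.4 243.2] [320.6 125.7] [320.4 186.8]
```

View pics/m7.png

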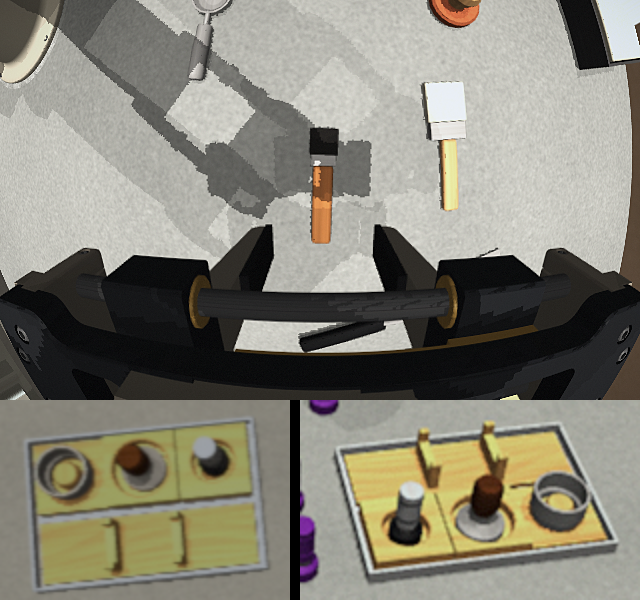

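All three are seated: the funnel over the post, the tamper and needle tool in their wells. The brush runs from (324,128) to (321,242), on prediction, and lies between the jaws. Descending.

Emit:
apply_moves(increments=[[0, 0.001, 0.01, 0, -0.3], [0, 0, 0.02, 0, -0.3], [0, 0, 0.025, 0, -0.3], [0, 0, 0.025, 0, -0.3], [0, 0, 0.025, 0, -0.3], [0, 0, 0.025, 0, -0.3], [0, 0, 0.015, 0, -0.3], [0, 0, 0.01, 0, -0.3], [0, 0, 0.006, 0, -0.3], [0, 0, 0.003, 0, -0.3], [0, 0, 0, 0, -0.3], [0, 0, 0, 0, -0.3], [0, 0, 0, 0, -0.3]])

```text
time_s: 27.88
tcp_pos: [429.0, -380.7, 9.8]
eef_rot: [0.776, 0.631, -0.0, 0.001]
contact_force: [-0.3, -0.2, 0.5]
finger_gap: 59.6
```

Emit:
apply_moves(increments=[[0.001, 0, 0.002, 0, -0.3], [0, 0, 0.002, 0, -0.3], [0, 0, 0.002, 0, -0.3], [0, 0, 0, 0, 0], [0, 0, 0, 0, 0.3], [0, 0, 0, 0, 0.4], [0, 0, 0, 0, 1], [0, 0, 0, 0, 1], [0, 0, 0, 0, 1], [0, 0, 0, 0, 1]], grip_force=15)

```text
time_s: 28.72
tcp_pos: [428.6, -378.9, 2.7]
eef_rot: [0.776, 0.631, -0.0, 0.0]
contact_force: [-0.8, -0.2, 0.2]
finger_gap: 21.7
```

Emit:
apply_moves(increments=[[0, 0, -0.005, 0, 1], [0, 0, -0.015, 0, 1], [0, 0, -0.025, 0, 1], [0, 0, -0.025, 0, 1], [0, 0, -0.03, -3, 1], [0, 0, -0.03, -5, 1], [0, 0, -0.02, -5, 1], [0, 0, 0, -3.5, 1], [0, 0, 0, 0, 1], [0, 0, 0, 0, 1]], grip_force=20)

```text
time_s: 29.55
tcp_pos: [428.4, -378.6, 152.5]
eef_rot: [0.678, 0.735, 0.0, -0.0]
contact_force: [0.3, -0.5, -0.9]
finger_gap: 22.1
```

Emit:
apply_moves(increments=[[0.015, 0.004, 0, 0, 1], [0.028, 0.006, 0, 0, 1], [0.034, 0.006, 0, 0, 1], [0.034, 0.006, 0, 0, 1], [0.034, 0.006, 0, 0, 1], [0.034, 0.006, 0, 0, 1], [0.034, 0.006, 0, 0, 1], [0.034, 0.006, 0, 0, 1], [0.034, 0.006, 0, 0, 1], [0.034, 0.006, 0, 0, 1], [0.034, 0.006, 0, 0, 1], [0.034, 0.006, 0, 0, 1], [0.034, 0.006, 0, 0, 1], [0.034, 0.006, 0, 0, 1], [0.034, 0.006, 0, 0, 1], [0.034, 0.006, 0, 0, 1], [0.034, 0.004, 0, 0, 1], [0.028, 0.004, 0, 0, 1], [0.014, 0.002, 0, 0, 1], [0.004, 0, 0, 0, 1]])

```text
time_s: 31.22
tcp_pos: [481.0, 229.4, 151.4]
eef_rot: [0.677, 0.736, -0.001, -0.001]
contact_force: [0.0, 0.1, -0.9]
finger_gap: 22.0
```

Run:
```python
from h import *
f=grab('wrist','w8');s=telemetry.sense(); print(s['tcp_pos'],s['eef_rot'],s['contact_force'],s['finger_gap'])
y=np.array([-.082,.997]);c0=np.array([482.1,225.9])
for k in(-42,0,42): print(k,proj(f,[*(c0+k*y),54],1))
q=s['eef_rot'];th=2*np.arctan2(q[1],q[0]);print(np.degrees(th));d=c0-s['tcp_pos'][:2];print('tool dx,dy',d@[np.cos(th),np.sin(th)],d@[np.sin(th),-np.cos(th)])
```

```text
[481.12922352 228.56391888 151.44625247] [ 0.67666772  0.73628748 -0.0008685  -0.00089248] [-0.17349634 -0.86434773 -0.89276424] 21.83356523653033
-42 [322.3 247.4]
0 [322.4 204. ]
42 [322.5 157.1]
94.83233353393341
tool dx,dy -2.7362283047465423 0.7429168326184112
```

View pics/w8.png

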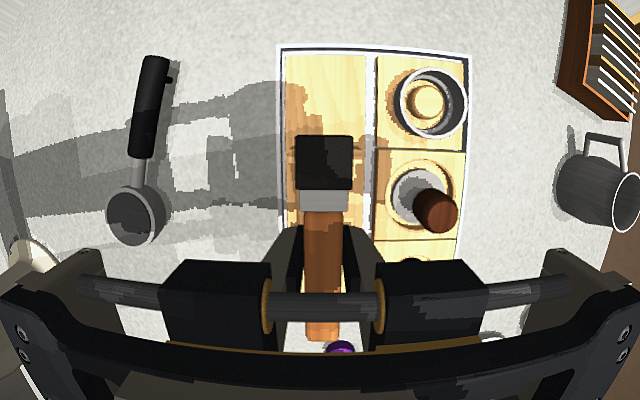

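The brush is level in the jaws, its ends at (324,135) and (322,342), with the saddle cheeks showing either side of the head near y=150. I'll let it settle and check its centring along its length.

Emit:
apply_moves(increments=[[0, 0, 0.01, 0, 1], [0, 0, 0.02, 0, 1], [0, 0, 0.01, 0, 1], [0, 0, 0, 0, 1], [0, 0, 0, 0, 1], [0, 0, 0, 0, 1]])

```text
time_s: 31.77
tcp_pos: [483.3, 226.2, 113.1]
eef_rot: [0.678, 0.735, 0.0, 0.0]
contact_force: [1.1, 0.5, -0.7]
finger_gap: 21.8
```

Run:
```python
from h import *
f=load('w8');t=np.array([481.2,228.5,151.4]);y=np.array([-.082,.997,0])
for k in(-67,-65,-63,63,65,67): print(k,proj(f,t+k*y+[0,0,12.],1))
s=telemetry.sense(); print(s['tcp_pos']);c0=np.array([482.1,225.9]);th=np.radians(94.7)
d=c0-s['tcp_pos'][:2];print('tool dx,dy',d@[np.cos(th),np.sin(th)],d@[np.sin(th),-np.cos(th)])
```

```text
-67 [320.6 343.7]
-65 [320.6 341.4]
-63 [320.6 339.2]
63 [320.6 135.9]
65 [320.6 131.9]
67 [320.6 128. ]
[483.3212821  226.19975948 113.09323966]
tool dx,dy -0.19868146594612318 -1.2417372486143585
```

Centred within 1 mm. Lowering into the notches.

Emit:
apply_moves(increments=[[0.0005, 0, 0.01, 0, 1], [0, 0, 0.02, 0, 1], [0, 0, 0.018, 0, 1], [0, 0, 0.01, 0, 1], [0, 0, 0.006, 0, 1], [0, 0, 0.003, 0, 1], [0, 0, 0, 0, 1], [0, 0, 0, 0, 1], [0, 0, 0, 0, 1]])

```text
time_s: 32.52
tcp_pos: [483.7, 227.4, 46.6]
eef_rot: [0.677, 0.736, 0.001, 0.001]
contact_force: [0.8, 0.3, 0.1]
finger_gap: 21.7
```

Emit:
apply_moves(increments=[[0, 0, 0.001, 0, 1], [0, 0, 0.001, 0, 1], [0, 0, 0.001, 0, 1], [0, 0, 0, 0, 1], [0, 0, 0, 0, 1]])

```text
time_s: 32.93
tcp_pos: [482.8, 227.2, 42.5]
eef_rot: [0.677, 0.736, -0.0, -0.0]
contact_force: [-0.5, -0.7, 0.0]
finger_gap: 21.8
```

Emit:
apply_moves(increments=[[-0.001, 0, 0.001, 0, 1], [0, 0, 0, 0, 1], [0, 0, 0, 0, 1]])

```text
time_s: 33.18
tcp_pos: [482.9, 226.1, 41.5]
eef_rot: [0.677, 0.736, -0.0, -0.0]
contact_force: [1.2, -0.5, 0.1]
finger_gap: 21.8
```

Emit:
apply_moves(increments=[[0, 0, 0.001, 0, 1], [0, 0, 0, 0, 1], [0, 0, 0, 0, 1]])

```text
time_s: 33.43
tcp_pos: [483.1, 226.2, 40.7]
eef_rot: [0.677, 0.736, 0.0, 0.0]
contact_force: [0.2, 0.2, 0.6]
finger_gap: 21.5
```

Emit:
apply_moves(increments=[[0, 0, 0.001, 0, 1], [0, 0, 0, 0, 1], [0, 0, 0, 0, 1]])

```text
time_s: 33.68
tcp_pos: [483.1, 226.2, 40.6]
eef_rot: [0.677, 0.736, -0.0, 0.0]
contact_force: [-2.7, -1.2, 8.2]
finger_gap: 21.5
```

Contact at the expected height. Release, rise and back off.

Emit:
apply_moves(increments=[[0, 0, -0.0005, 0, 0.4], [0, 0, 0, 0, 0.2], [0, 0, 0, 0, -0.2], [0, 0, 0, 0, -0.2], [0, 0, 0, 0, -0.2], [0, 0, -0.005, 0, -0.2], [0, 0, -0.015, 0, -0.2], [0, 0, -0.03, 0, -0.2], [0, 0, -0.03, 0, -0.2], [0, 0, -0.03, 0, -0.2], [0, 0, -0.03, 0, -0.2], [-0.03, 0, -0.01, 0, -0.2], [-0.035, 0, 0, 0, -0.2], [-0.035, 0, 0, 0, -0.2], [-0.035, 0, 0, 0, -0.2], [-0.035, 0, 0, 0, -0.2], [-0.035, 0, 0, 0, -0.2], [-0.035, 0, 0, 0, -0.2], [-0.035, 0, 0, 0, -0.2], [-0.035, 0, 0, 0, -0.2]])

```text
time_s: 35.35
tcp_pos: [508.3, -84.5, 190.6]
eef_rot: [0.677, 0.736, 0.0, 0.0]
contact_force: [-0.5, -0.1, 1.0]
finger_gap: 55.4
```

Emit:
apply_moves(increments=[[-0.035, 0, 0, 0, -0.2], [-0.035, 0, 0, 0, -0.2], [-0.035, 0, 0, 0, -0.2], [-0.03, 0, 0, 0, -0.2], [-0.01, 0, 0, 0, -0.2], [0, 0, 0, 0, -0.2], [0, 0, 0, 0, -0.2]])

```text
time_s: 35.93
tcp_pos: [520.3, -226.7, 190.0]
eef_rot: [0.678, 0.735, 0.0, -0.0]
contact_force: [0.6, -0.4, -0.2]
finger_gap: 54.9
```

Run:
```python
from h import *
g=grab('top','top9')['frame'];s=grab('scene','sc9')['frame']
a=cv2.resize(g[130:232,160:305],None,fx=4,fy=4,interpolation=cv2.INTER_CUBIC)[:340]
a=cv2.resize(g[130:230,165:300],None,fx=4,fy=3.4,interpolation=cv2.INTER_CUBIC)
a=cv2.resize(g[130:230,165:300],None,fx=3.3,fy=3.3,interpolation=cv2.INTER_CUBIC)
b=cv2.resize(s[120:300,130:500],None,fx=1.4,fy=1.4,interpolation=cv2.INTER_CUBIC)
c=np.zeros((600,540,3),np.uint8);c[:a.shape[0],:a.shape[1]]=a;c[340:340+b.shape[0],:b.shape[1]]=b
cv2.imwrite('pics/m9.png',c[:,:,::-1]);print(telemetry.sense()['contact_force'])
c0=np.array([482.1,225.9]);y=np.array([-.082,.997])
f=load('top9')
for k in(-65,0,65):print(k,((proj(f,[*(c0+k*y),52])-[165,130]+.5)*3.3).round(0))
```

```text
[-0.36698079 -0.51593645 -0.81708268]
-65 [304. 223.]
0 [218. 232.]
65 [132. 241.]
```

View pics/m9.png

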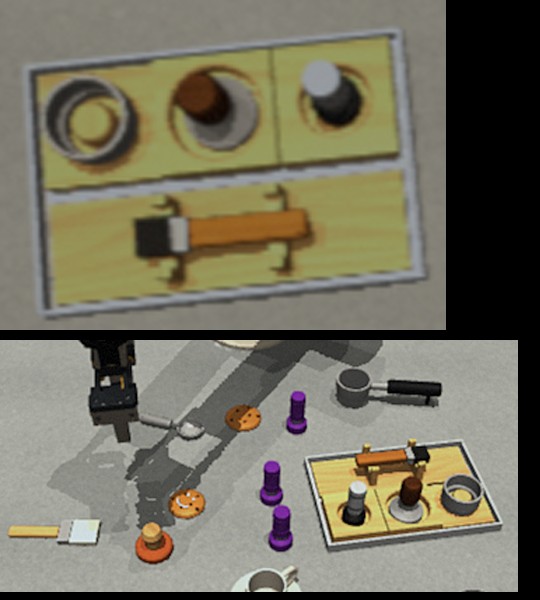

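All four are in place. The brush lies in both notches, ends at (134,238) and (307,223), within about 2 mm of the predicted centred pose. The stamp and pastry brush lie where they were. Handing in.

```bash
python3 -c "
from station import order; print(order.close_job())"
```

```text
the job is handed in; nothing more can be done
None
```

All four tools are back in the caddy and the job is handed in, after about 36 s of the 112 s allowed. I placed them in the order you listed: tamper, needle tool, funnel over the post narrow end down, then the brush in its two saddles. Each was lowered until the wrist felt light contact (about 6–11 N) at the expected height, then released.

- **Final pictures:** the top and scene views show the tamper and needle tool upright in their wells and the funnel standing around the post. The brush lies in both notches, centred to within about 2 mm. The stamp and pastry brush were not touched.
- **Disagreement:** the wrist camera read about 2–4 mm off the top camera throughout. I split the difference, which stayed inside the 8 mm fit margins. No check failed.

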